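Find the slack price-ticket clip in the soap shop

ROBOT

A 6-joint arm with a two-finger parallel gripper is mounted at the origin on the work surface. World frame = base frame: x ahead of the robot, y to its left, z up, the work surface at z = 0. Lengths are in m, angles in degrees, forces in N, time in s.
With the tool pointing down it reaches from about 0.35 to 0.925 m from the base axis. Payload 6.4 kg.
Tool frame: the origin (TCP) lies at the centre of the arm's flange, where the gripper is bolted on; the fingertips stand 173 mm ahead of it and the grasp point (between the pads) lies 155 mm ahead of it; z points along the fingers, x is the direction in which the jaws open and shut, and the axes are right-handed (so a half turn about z gives the same grasp; the last joint's range is limited). The gripper opens to 85 mm and grips with 20 to 120 N. Pads are 22 mm wide; open, the fingers measure 114 mm over their backs; the gripper's body (76 mm by 85 mm) begins 54 mm behind the grasp point. The pads swing forward as they close: fully open they stand 13 mm farther back than shut.
Start: joints at [-76.954, 14.043, 89.255, -0, 76.702, -9.975], TCP at [0.254, -0.598, 0.405] pointing down, gripper open.
Joint ranges: [-179.41, 179.41], [-58.25, 129.5], [7.25, 145.43], [-54.29, 234.29], [11.92, 165.04], [-157.13, 157.13]. Speed limits (degrees/s): [147.25, 147.25, 180, 180, 180, 180].

INTERFACE

Orientations are given as [roll, pitch, yaw] about the fixed x, y, z axes, in that order (R = Rz(yaw) Ry(pitch) Rx(roll)).
In Python, from cell import monitor, read_camera, calibration, ticket gives the robot as it stands.
- The arm moves only by the tool send_rows, never from a script. Its argument "deltas" is one flat list of numbers, 7 for each row, row after row: the shift along the world's x, y, z in mm, then the turn, a rotation vector about the world's x, y, z in degrees, then the closure, from 0 (fully open) to 1 (shut). In form: [tx, ty, tz, rx, ry, rz, jaw, tx, ty, tz, rx, ry, rz, jaw, ...]. A call has 1 to 20 rows; each row shifts and turns the commanded pose from where the row before left it; what a row does not reach is not made up. A row lasts 1/12 s, in which the tool goes at most 41.7 mm and 7.16 degrees, less where a joint would pass 70% of its speed; a pose out of reach is approached as far as the arm can. A call with a gripper value outside its range is refused whole. The fingers move at their own pace and stop on an object; the grip force is fixed at half the most. Time passes only in rows, so rows that do not move let the fingers close. It gives the time, the measured TCP pose, the force and the opening at its end, in the units of the state.
- monitor.state(): the state, without advancing time (a new reading comes with each control period).
- read_camera(name): name is "scene" or "top"; returns (picture, depth): 480x640x3 uint8, blue, green, red; 480x640 float32, m along the optical axis (not along the pixel's ray), 0 where there is no reading.
- calibration(name): a dict with "fx", "fy", "cx", "cy" (pixels), "k1" (the pictures are not rectified: a ray, as slopes to the right and down, at radius r is drawn at 1 + k1 r^2 times it, then the intrinsics apply), "R" (3x3) and "t" (3): a world point X has camera coordinates R X + t. Camera axes: x right, y down, z forward; pixel columns grow to the right and rows downward; lengths in m; the calibration is good to about 2 mm. A picture is of the moment at which its call begins. calibration takes no time and is no camera call.
- ticket.close_job(): hands the job in, once; it reports no verdict.
The state is a dict: "t": time; "qpos": joint angles; "joint_velocities": joint speeds; "joint_torque": joint torques, N m; "tool_pos": TCP position; "tcp_rot": TCP orientation; "ft_force": force on the tool from outside, world axes, zero at the start; "ft_torque": the same for the moment, N m; "opening": opening from 0.0 (shut) to 1.0 (fully open).
Only numpy, scipy, OpenCV 4.12 (cv2) and the standard library are available. Lean on these libraries where they do the work, as an engineer would, in place of code of your own. Each camera call takes 0.05 s, during which the arm holds its last target.

TASK

One of the three price-card stands on the counter has a slack spring clip: find it by pulling the cards gently upward, since a sound clip lifts its own stand while the slack one lets its card slide out. Draw the card out of the slack clip, lay it flat in the shallow aluminium tray, and set the empty slack stand upright in the tray as well, without dropping it. Leave the two sound stands standing where they were with their cards still held fully down in them, and do not disturb the soaps or the bowl.

Things in the scene. Friction and masses are not known exactly. Their poses are not given: they have to be found in the camera images.
- stand_a: Loose ticket stand, one of three exactly alike to the eye, 0.47 kg without card (+-13 %); origin under its centre, z up. Dark base 76 (x) x 70 (y) x 14 mm; on it a steel spring clip. Sound clip (two of the three): its card holds against 7 N, so the stand rises with the card. Slack clip (one): the card slides up at 1 to 2.5 N and the stand stays down.
- stand_a_grip (a point): Middle of this stand's clip housing, 46 mm above its underside. Housing 34 (x) x 54 (y) mm, top 62 mm above the underside; when empty, take it here from above by its outer side plates, 54 mm apart along y. The card slot, open at the top, lies 4 mm towards +x; its floor is 12 mm below this point. A sprung jaw on its -x side pinches the card along x. z is up.
- card_a_bar (a point): Centre of the wooden grip bar on top of the card in stand_a: 10 mm thick (x), 44 wide (y), 16 high; take it across the 10 mm from above. Below it a stiff plate 4 mm thick, 44 wide, 70 high; card 86 mm high in all, 30 g. z points from foot to bar. Fully down in the clip the bar is 66 mm above the stand's grip point (112 mm above the counter); drawn up 30 mm the card is free.
- card_a_mid (a point): Middle of the height of card_a (35 mm below the bar's centre); same axes.
- stand_b: Loose ticket stand, one of three exactly alike to the eye, 0.47 kg without card (+-13 %); origin under its centre, z up. Dark base 76 (x) x 70 (y) x 14 mm; on it a steel spring clip. Sound clip (two of the three): its card holds against 7 N, so the stand rises with the card. Slack clip (one): the card slides up at 1 to 2.5 N and the stand stays down.
- stand_b_grip (a point): Middle of this stand's clip housing, 46 mm above its underside. Housing 34 (x) x 54 (y) mm, top 62 mm above the underside; when empty, take it here from above by its outer side plates, 54 mm apart along y. The card slot, open at the top, lies 4 mm towards +x; its floor is 12 mm below this point. A sprung jaw on its -x side pinches the card along x. z is up.
- card_b_bar (a point): Centre of the wooden grip bar on top of the card in stand_b: 10 mm thick (x), 44 wide (y), 16 high; take it across the 10 mm from above. Below it a stiff plate 4 mm thick, 44 wide, 70 high; card 86 mm high in all, 30 g. z points from foot to bar. Fully down in the clip the bar is 66 mm above the stand's grip point (112 mm above the counter); drawn up 30 mm the card is free.
- card_b_mid (a point): Middle of the height of card_b (35 mm below the bar's centre); same axes.
- stand_c: Loose ticket stand, one of three exactly alike to the eye, 0.47 kg without card (+-13 %); origin under its centre, z up. Dark base 76 (x) x 70 (y) x 14 mm; on it a steel spring clip. Sound clip (two of the three): its card holds against 7 N, so the stand rises with the card. Slack clip (one): the card slides up at 1 to 2.5 N and the stand stays down.
- stand_c_grip (a point): Middle of this stand's clip housing, 46 mm above its underside. Housing 34 (x) x 54 (y) mm, top 62 mm above the underside; when empty, take it here from above by its outer side plates, 54 mm apart along y. The card slot, open at the top, lies 4 mm towards +x; its floor is 12 mm below this point. A sprung jaw on its -x side pinches the card along x. z is up.
- card_c_bar (a point): Centre of the wooden grip bar on top of the card in stand_c: 10 mm thick (x), 44 wide (y), 16 high; take it across the 10 mm from above. Below it a stiff plate 4 mm thick, 44 wide, 70 high; card 86 mm high in all, 30 g. z points from foot to bar. Fully down in the clip the bar is 66 mm above the stand's grip point (112 mm above the counter); drawn up 30 mm the card is free.
- card_c_mid (a point): Middle of the height of card_c (35 mm below the bar's centre); same axes.
- tray_floor (a point): Centre of the inner floor of the repair tray, a shallow aluminium tray fixed on the counter; the floor is 5 mm above the counter, 262 mm (x) by 202 mm (y) inside; walls 4 mm thick, their rim 28 mm above the counter. z is up.
- soap_1: Loose bar of cream soap, 75 x 55 x 34 mm, bystander; origin at the centre of its underside.
- soap_2: Loose bar of sand-coloured soap, 80 x 50 x 30 mm, bystander; origin at the centre of its underside.
- scoop_bowl: Loose small copper bowl, 104 mm across the rim, 45 mm high, bystander; origin at the centre of its underside.
- jaw_a: The sprung jaw inside the clip of stand_a, out of sight when the card is in; its frame is that of the stand.
- card_a: card_a as a whole; origin at the middle of its lower edge (foot), 78 mm below the bar's centre; same axes. It is 12 mm below the stand's grip point when the card is fully down in its clip.
- jaw_b: The sprung jaw inside the clip of stand_b, out of sight when the card is in; its frame is that of the stand.
- card_b: card_b as a whole; origin at the middle of its lower edge (foot), 78 mm below the bar's centre; same axes. It is 12 mm below the stand's grip point when the card is fully down in its clip.
- jaw_c: The sprung jaw inside the clip of stand_c, out of sight when the card is in; its frame is that of the stand.
- card_c: card_c as a whole; origin at the middle of its lower edge (foot), 78 mm below the bar's centre; same axes. It is 12 mm below the stand's grip point when the card is fully down in its clip.
Mind the look-alikes: they are no part of the job. What is shaped like the stand_c but white or yellow is not meant.

How it is judged:
By the outcome, as a careful person would: the job done as asked, in the order asked, and still so for the second after the job is handed in, with the robot touching nothing.
It also fails if it takes over 72 s, if anything falls off the work surface, if the arm or the gripper's body presses on something with over 40 N, if the wrist force passes 120 N, or if a joint passes its speed limit or range.

## Working session

There is one attempt and no reset: what is moved stays moved. The work goes in short steps, Python scripts to look and compute and a tool call to move; the robot and the scene stay as the last step left them, time stands still between calls to the robot, and variables do not carry over. Pictures are saved under pics/ and viewed, and the job is handed in when it is done.

Besides the shell and the picture viewer there is one more tool, called after "Emit:" as name(argument=value, ...) on one line, values as JSON. send_rows: Moves the arm, as the interface text tells. Its arguments: {"type":"object","properties":{"deltas":{"type":"array","items":{"type":"number"}}},"required":["deltas"]}

```bash
ls; mkdir -p pics; python3 - <<'E'
from cell import monitor, read_camera, calibration
import cv2,numpy as np
print(monitor.state())
for n in("scene","top"):
    p,d=read_camera(n); cv2.imwrite(f"pics/{n}0.png",p); np.save(f"{n}0.npy",d); print(n,calibration(n))
E
```

```text
pics
{'t': 0.0, 'qpos': array([-7.69526631e+01,  1.40830520e+01,  8.93264071e+01,  6.32377016e-04,
        7.67014314e+01, -9.97468869e+00]), 'joint_velocities': array([-0.00360801,  0.08014204,  0.07151356,  0.08819839, -0.01804321,
       -0.12719209]), 'joint_torque': array([ 1.48324412e-03, -4.29510891e+01, -3.26122999e+01, -1.27660137e-04,
        5.39711706e-03, -4.72499437e-06]), 'tool_pos': array([ 0.25416279, -0.59799265,  0.40357787]), 'tcp_rot': array([-1.79980186e+02,  1.09107776e-01, -6.69781016e+01]), 'ft_force': array([ 0.22849796,  0.27211759, -0.72736281]), 'ft_torque': array([0.03651676, 0.02700397, 0.02459186]), 'opening': 0.9974600302989258}
scene {'fx': 518.1741956152741, 'fy': 518.1741956152741, 'cx': 312.23416022482775, 'cy': 248.2696185665629, 'k1': 0.02963325773161075, 'R': array([[-0.7655483 ,  0.6432762 , -0.01146872],
       [ 0.46840095,  0.54503581, -0.6953679 ],
       [-0.44106276, -0.53770967, -0.71856242]]), 't': array([ 0.382667  , -0.1673471 ,  1.21438203])}
top {'fx': 587.3402277892839, 'fy': 587.3402277892839, 'cx': 316.30206802821505, 'cy': 253.19453365284713, 'k1': -0.1413066268048649, 'R': array([[ 0.0238827 , -0.99968983,  0.00706159],
       [-0.99419185, -0.02449162, -0.10479846],
       [ 0.10493891, -0.00451771, -0.99446841]]), 't': array([-0.01625521,  0.53924262,  1.05114805])}
```

View pics/scene0.png

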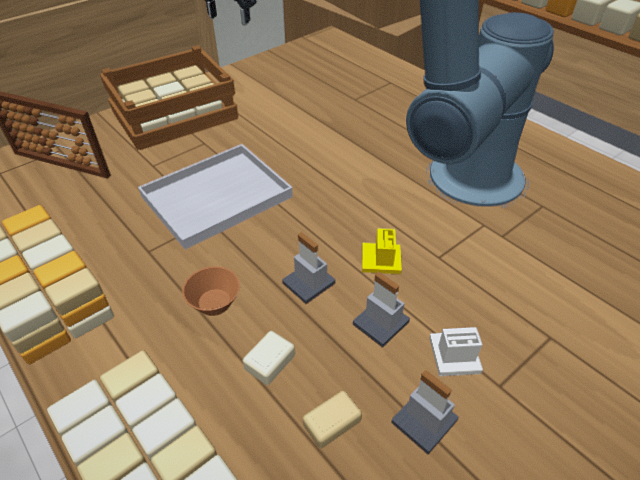

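View pics/top0.png

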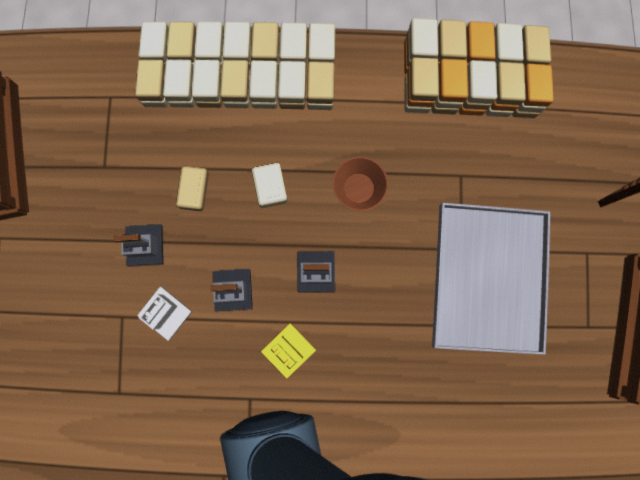

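Top view (image up = +x, left = +y): stands near pixels (143,245), (232,290) and (316,272), tray centre (493,279), bowl (360,184), soaps (192,188) and (270,185). The white and yellow stands are decoys. Next I'll measure poses.

```bash
cat > h.py <<'E'
import cv2,numpy as np
from cell import monitor, read_camera, calibration
def rays(n,u,v):
    c=calibration(n)
    x=(np.asarray(u,float)-c['cx'])/c['fx']; y=(np.asarray(v,float)-c['cy'])/c['fy']
    a,b=x.copy(),y.copy()
    for _ in range(8):
        s=1+c['k1']*(a*a+b*b); a=x/s;b=y/s
    return np.stack([a,b,np.ones_like(a)],-1)
def cloud(n,d):
    c=calibration(n); v,u=np.mgrid[:480,:640]
    return (rays(n,u,v)*d[...,None]-c['t'])@c['R']
def atz(n,u,v,z):
    c=calibration(n); r=rays(n,u,v)@c['R']; o=-c['R'].T@c['t']
    return o+r*((z-o[2])/r[...,2])[...,None]
def proj(n,P):
    c=calibration(n); q=np.asarray(P)@c['R'].T+c['t']; a=q[...,0]/q[...,2];b=q[...,1]/q[...,2];s=1+c['k1']*(a*a+b*b)
    return np.stack([c['cx']+c['fx']*a*s,c['cy']+c['fy']*b*s],-1)
def rect(P):
    (cx,cy),(w,h),a=cv2.minAreaRect((P[:,:2]*1000).astype(np.float32)); return np.round([cx,cy,w,h,a],1)
E
python3 - <<'E'
from h import *
for n in("top","scene"):
    p=cv2.imread(f"pics/{n}0.png"); W=cloud(n,np.load(f"{n}0.npy"))
    h=W[...,2]; reg=(W[...,0]>0.3)&(W[...,0]<0.85)&(W[...,1]>-0.45)&(W[...,1]<0.5)
    m=((h>0.1)&(h<0.13)&reg).astype(np.uint8)
    k,l,s,c=cv2.connectedComponentsWithStats(m)
    print(n,'bars')
    for i in range(1,k):
        if s[i,4]>30: P=W[l==i]; print(c[i].round(1),s[i,4],P.mean(0).round(4),rect(P))
    m=((h>0.008)&(h<0.1)&reg).astype(np.uint8)
    k,l,s,c=cv2.connectedComponentsWithStats(m)
    print(n,'low')
    for i in range(1,k):
        if s[i,4]>150: P=W[l==i]; P2=P[P[:,2]<0.02]; print(c[i].round(1),s[i,4],P.mean(0).round(4),rect(P), rect(P2) if len(P2)>5 else None, P[:,2].max().round(3))
E
python3 - <<'E'
import cv2
p=cv2.imread('pics/top0.png'); cv2.imwrite('pics/c1.png',cv2.resize(p[160:390,110:350],None,fx=3.3,fy=2.6*1,interpolation=cv2.INTER_CUBIC)[:600,:800])
E
```

```text
top bars
[126.6 237.6] 189 [0.5489 0.3228 0.1172] [549.4 324.2  10.5  45.    4.2]
[316.1 267. ] 184 [ 0.5067 -0.0029  0.1179] [506.8  -2.8  10.2  43.8   1.6]
[223.3 287.4] 175 [0.4684 0.152  0.1179] [468.7 152.5  10.1  44.7   5.4]
top low
[477.1  99.1] 4135 [ 0.83   -0.2952  0.0717] [ 835.2 -299.6   29.5  266.1    0. ] [ 825.3 -298.6  262.7   26.3   85.1] 0.1
[220.6  94.8] 3834 [0.8319 0.1842 0.051 ] [8.357e+02 1.858e+02 2.940e+01 3.197e+02 2.000e-01] [828.2 183.   27.7 315.6   2.8] 0.07
[320.   96.6] 634 [ 0.8315 -0.003   0.0512] [836.1  -3.3  50.4  27.8  89.6] [825.2  -2.6  48.5   5.2  89.4] 0.07
[360.7 181.5] 1605 [ 0.6758 -0.0827  0.0304] [669.9 -81.  101.4 101.9  45.6] [669.2 -81.9  74.7  71.2  37.4] 0.049
[269.1 184.9] 1211 [0.6646 0.0875 0.0321] [667.1  88.2  75.6  55.   13.2] [632.1  78.1   4.7  51.3  17.1] 0.04
[192.1 188.1] 1196 [0.6565 0.2324 0.0277] [659.3 234.7  52.1  81.9  84.9] [646.7 218.7  39.2  89.   52.9] 0.035
[495.8 275.3] 2093 [ 0.5076 -0.3413  0.0226] [ 501.6 -334.5  212.3  271.7   87.3] [ 500.4 -333.4  209.8  268.6   87. ] 0.034
[143.2 245.6] 1396 [0.5456 0.31
[... 1484 characters left out ...]
0.4 101.9 103.2  18.4] [669.2 -80.2  73.   69.2  56.3] 0.05
[381.8 315.6] 1932 [0.4777 0.1594 0.0398] [468.9 152.4  79.7  71.    4.4] [468.9 152.4  79.7  71.    4.4] 0.1
[456.7 350.5] 2028 [0.4338 0.2857 0.0373] [421.5 278.1  79.4  71.4  53.2] [421.5 278.1  79.4  71.4  53.2] 0.067
[269.  357.2] 1664 [0.6713 0.0954 0.0317] [667.9  89.9  74.8  55.2  12.9] [676.9 108.1  40.7  85.1  65.5] 0.041
[180.8 418. ] 3055 [0.8367 0.1091 0.0658] [836.4 101.4 262.2  27.3  90. ] None 0.072
[425.4 417. ] 2593 [0.5598 0.3292 0.0387] [549.7 324.1  78.   70.9   3.8] [549.7 324.1  78.   70.9   3.8] 0.1
[331.7 418.7] 1958 [0.6625 0.2393 0.0293] [658.4 236.1  49.9  80.5  84.7] [669.1 251.5  38.8  88.6  55.7] 0.037
```

View pics/c1.png

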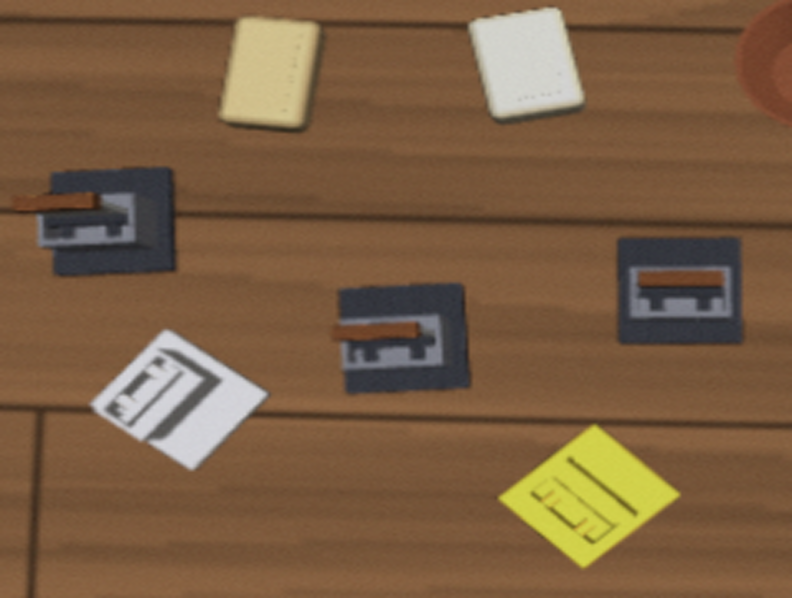

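Both cameras agree on the stand poses: (507,-3) yaw 1.5°, (469,152.5) yaw 5.3°, (549.5,324) yaw 4.2°. Tray centre is (501,-334) yaw about -2.7°. I start with the nearest stand.

Emit:
send_rows(deltas=[15.8, 37.2, 0, 0, 0, 4.28, 0, 15.8, 37.2, 0, 0, 0, 4.28, 0, 15.8, 37.2, 0, 0, 0, 4.28, 0, 15.8, 37.2, 0, 0, 0, 4.28, 0, 15.8, 37.2, 0, 0, 0, 4.28, 0, 15.8, 37.2, 0, 0, 0, 4.28, 0, 15.8, 37.2, 0, 0, 0, 4.28, 0, 15.8, 37.2, 0, 0, 0, 4.28, 0, 15.8, 37.2, 0, 0, 0, 4.28, 0, 15.8, 37.2, 0, 0, 0, 4.28, 0, 15.8, 37.2, 0, 0, 0, 4.28, 0, 15.8, 37.2, 0, 0, 0, 4.28, 0, 15.8, 37.2, 0, 0, 0, 4.28, 0, 15.8, 37.2, 0, 0, 0, 4.28, 0, 15.8, 37.2, 0, 0, 0, 4.28, 0, 15.8, 37.2, 0, 0, 0, 4.28, 0, 0, 0, 0, 0, 0, 0, 0, 0, 0, 0, 0, 0, 0, 0])

```text
t: 1.6
tool_pos: [0.5072, -0.0011, 0.4042]
tcp_rot: [-180.0, 0.1, 1.7]
ft_force: [-0.1, -0.3, -0.3]
opening: 1.001
```

Emit:
send_rows(deltas=[0, -1.5, -35, 0, 0, 0, 0, 0, 0, -35, 0, 0, 0, 0, 0, 0, -30, 0, 0, 0, 0, 0, 0, -20, 0, 0, 0, 0, 0, 0, -12, 0, 0, 0, 0, 0, 0, -6, 0, 0, 0, 0, 0, 0, 0, 0, 0, 0, 0.5, 0, 0, 0, 0, 0, 0, 0.7, 0, 0, 0, 0, 0, 0, 0.8, 0, 0, 0, 0, 0, 0, 0.85, 0, 0, 0, 0, 0, 0, 1, 0, 0, 0, 0, 0, 0, 1, 0, 0, 0, 0, 0, 0, 1, 0, 0, 0, 0, 0, 0, 1, 0, 0, 0, 0, 0, 0, 1])

```text
t: 2.85
tool_pos: [0.5073, -0.0046, 0.2675]
tcp_rot: [180.0, -0.0, 1.5]
ft_force: [-2.0, 0.1, 6.6]
opening: 0.105
```

```bash
python3 - <<'E'
from h import *
p,d=read_camera("scene"); cv2.imwrite("pics/s1.png",p[150:420,230:550]); print(monitor.state()['ft_force'],monitor.state()['tool_pos'])
E
```

```text
[-0.95652105  0.24968413  5.57157274] [ 0.50725131 -0.00452008  0.26748331]
```

View pics/s1.png

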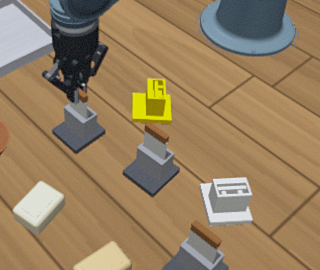

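Picture: fingers hold the bar of the first stand, at crop (80,95); opening 0.105 is about 9 mm. Gentle lift next, in small steps.

Emit:
send_rows(deltas=[0, 0, 0.5, 0, 0, 0, 1, 0, 0, 0.5, 0, 0, 0, 1, 0, 0, 0, 0, 0, 0, 1, 0, 0, 0, 0, 0, 0, 1])

```text
t: 3.23
tool_pos: [0.507, -0.0045, 0.2675]
tcp_rot: [180.0, -0.0, 1.5]
ft_force: [0.7, -0.7, -1.5]
opening: 0.102
```

Emit:
send_rows(deltas=[0, 0, 0.5, 0, 0, 0, 1, 0, 0, 0.5, 0, 0, 0, 1, 0, 0, 0, 0, 0, 0, 1, 0, 0, 0, 0, 0, 0, 1])

```text
t: 3.57
tool_pos: [0.5065, -0.0044, 0.2678]
tcp_rot: [-180.0, 0.1, 1.5]
ft_force: [1.0, -0.8, -5.7]
opening: 0.104
```

Emit:
send_rows(deltas=[0, 0, 0.5, 0, 0, 0, 1, 0, 0, 0.5, 0, 0, 0, 1, 0, 0, 0, 0, 0, 0, 1, 0, 0, 0, 0, 0, 0, 1])

```text
t: 3.9
tool_pos: [0.507, -0.0045, 0.2697]
tcp_rot: [-180.0, 0.0, 1.5]
ft_force: [0.2, -0.6, -5.4]
opening: 0.103
```

Force settled near -5.5 N, the weight of a stand, so this clip is sound. I lower it gently.

Emit:
send_rows(deltas=[0, 0, -0.7, 0, 0, 0, 1, 0, 0, -0.7, 0, 0, 0, 1, 0, 0, -0.6, 0, 0, 0, 1, 0, 0, -0.3, 0, 0, 0, 1, 0, 0, 0, 0, 0, 0, 1, 0, 0, 0, 0, 0, 0, 1])

```text
t: 4.4
tool_pos: [0.5071, -0.0046, 0.2676]
tcp_rot: [180.0, 0.0, 1.5]
ft_force: [-1.9, 0.5, -1.1]
opening: 0.101
```

Emit:
send_rows(deltas=[0, 0, -0.4, 0, 0, 0, 1, 0, 0, 0, 0, 0, 0, 1, 0, 0, 0, 0, 0, 0, 0.8, 0, 0, 0, 0, 0, 0, 0.6, 0, 0, 0, 0, 0, 0, 0.4, 0, 0, 0, 0, 0, 0, 0.2, 0, 0, 0, 0, 0, 0, 0, 0, 0, 10, 0, 0, 0, 0, 0, 0, 30, 0, 0, 0, 0, 0, 0, 30, 0, 0, 0, 0, -8.8, 31, 0, 0, 0, 0.7, 0, -9.4, 41, 0, 0, 0, 1, 0, -9.9, 40, 0, 0, 0, 1, 0, -10, 41, 0, 0, 0, 1, 0])

```text
t: 5.57
tool_pos: [0.4686, 0.1488, 0.3383]
tcp_rot: [180.0, -0.1, 5.2]
ft_force: [1.1, -0.6, -0.8]
opening: 1.001
```

```bash
cat > bars.py <<'E'
from h import *
import sys
for n in("top","scene"):
    p,d=read_camera(n); cv2.imwrite(f"pics/{n}{sys.argv[1]}.png",p); W=cloud(n,d)
    h=W[...,2]; reg=(W[...,0]>0.3)&(W[...,0]<0.75)&(W[...,1]>-0.48)&(W[...,1]<0.5)
    m=((h>0.103)&(h<0.13)&reg).astype(np.uint8)
    k,l,s,c=cv2.connectedComponentsWithStats(m)
    for i in range(1,k):
        if s[i,4]>30: P=W[l==i]; print(n,'bar',c[i].round(1),s[i,4],P[:,2].mean().round(4),rect(P))
    m=((h>0.008)&(h<0.1)&reg).astype(np.uint8)
    k,l,s,c=cv2.connectedComponentsWithStats(m)
    for i in range(1,k):
        if s[i,4]>150:
            P=W[l==i]; P2=P[P[:,2]<0.02]; print(n,'low',c[i].round(1),s[i,4],rect(P), rect(P2) if len(P2)>5 else None, P[:,2].max().round(3))
print(monitor.state()['t'],monitor.state()['tool_pos'].round(4))
E
python3 bars.py 2
```

```text
top bar [126.5 237.6] 188 0.1174 [549.3 324.2  10.5  45.2   4.5]
top bar [316. 267.] 185 0.1181 [506.8  -2.8  10.3  43.8   1.5]
top low [360.6 181.5] 1614 [669.6 -80.8 101.3 101.7  46.1] [669.5 -81.1  72.4  72.5  27.6] 0.049
top low [269.2 184.8] 1206 [668.   88.4  77.6  55.   13.2] [632.2  78.7   5.1  52.3  17.1] 0.04
top low [192.1 188.2] 1198 [659.1 234.7  52.1  81.7  85.2] [646.6 217.9  39.   89.3  53.8] 0.037
top low [495.7 275.6] 2103 [ 501.6 -334.8  212.8  271.9   87.2] [ 500.9 -333.8  209.9  268.9   87.3] 0.033
top low [146.1 231.9] 477 [567.6 326.   40.4  69.7   4.4] [569.2 326.1  37.2  69.7   4.4] 0.099
top low [127.9 250.5] 245 [535.6 341.6  27.   56.8  49. ] [517.8 350.6  19.   11.    1.9] 0.086
top low [315.5 272.6] 1361 [506.2  -2.7  75.2  69.2   1.5] [506.2  -2.7  75.2  69.2   1.5] 0.066
top low [246.6 293.6] 306 [471.2 126.5  74.5  20.8   2.1] [471.2 126.5  74.5  20.8   2.1] 0.066
top low [172.3 319.6] 550 [410.4 261.2  34.7  70.2  53.1] [408.3 258.3  27.5  70.2  53.1] 0.065
top low [288.  350.6] 1589 [360.2  45.   70.4  77.1  46.3] [360.2  45.   70.4  77.1  46.3] 0.0
[... 450 characters left out ...]
.5 275.2] 1636 [507.3  -0.8  78.1  72.2   0.7] [507.3  -0.8  78.1  72.2   0.7] 0.1
scene low [210.2 287.2] 1690 [669.  -80.1 102.8 103.7  69.8] [668.9 -80.3  73.3  69.5  50.6] 0.05
scene low [381.8 315.6] 1919 [469.3 152.7  78.2  70.9   5.3] [469.3 152.7  78.2  70.9   5.3] 0.1
scene low [456.7 350.5] 2024 [421.4 279.1  76.4  72.8  52.6] [421.4 279.1  76.4  72.8  52.6] 0.067
scene low [269.  357.1] 1658 [667.4  89.6  74.8  55.3  13.2] [676.9 108.6  40.1  85.2  65.8] 0.04
scene low [425.4 417. ] 2603 [549.9 324.2  77.   71.5   4.2] [549.9 324.2  77.   71.5   4.2] 0.1
scene low [331.6 418.7] 1958 [658.4 236.   50.2  80.9  84.2] [669.8 251.8  39.3  88.4  54.8] 0.036
5.6667 [0.4674 0.1518 0.3378]
```

The first stand is unmoved, with its bar still at 118 mm top height. On to the second.

Emit:
send_rows(deltas=[1, 1, -30, 0, 0, 0, 0, 0, 0, -22, 0, 0, 0, 0, 0, 0, -12, 0, 0, 0, 0, 0, 0, -6, 0, 0, 0, 0, 0, 0, 0, 0, 0, 0, 0.5, 0, 0, 0, 0, 0, 0, 0.7, 0, 0, 0, 0, 0, 0, 0.8, 0, 0, 0, 0, 0, 0, 0.85, 0, 0, 0, 0, 0, 0, 1, 0, 0, 0, 0, 0, 0, 1, 0, 0, 0, 0, 0, 0, 1, 0, 0, 0, 0, 0, 0, 1, 0, 0, 0, 0, 0, 0, 1])

```text
t: 6.75
tool_pos: [0.4702, 0.1486, 0.2677]
tcp_rot: [180.0, 0.0, 5.2]
ft_force: [-3.2, -1.2, 5.2]
opening: 0.103
```

Emit:
send_rows(deltas=[0, 0, 0.5, 0, 0, 0, 1, 0, 0, 0.5, 0, 0, 0, 1, 0, 0, 0, 0, 0, 0, 1, 0, 0, 0, 0, 0, 0, 1])

```text
t: 7.08
tool_pos: [0.4699, 0.1485, 0.2678]
tcp_rot: [180.0, 0.0, 5.2]
ft_force: [-2.5, 0.0, 0.3]
opening: 0.101
```

Emit:
send_rows(deltas=[0, 0, 0.5, 0, 0, 0, 1, 0, 0, 0.5, 0, 0, 0, 1, 0, 0, 0, 0, 0, 0, 1, 0, 0, 0, 0, 0, 0, 1])

```text
t: 7.42
tool_pos: [0.4699, 0.1485, 0.2686]
tcp_rot: [-180.0, 0.0, 5.2]
ft_force: [-1.2, -0.0, -1.9]
opening: 0.103
```

Emit:
send_rows(deltas=[0, 0, 0.5, 0, 0, 0, 1, 0, 0, 0.5, 0, 0, 0, 1, 0, 0, 0, 0, 0, 0, 1, 0, 0, 0, 0, 0, 0, 1])

```text
t: 7.75
tool_pos: [0.4701, 0.1485, 0.27]
tcp_rot: [-180.0, 0.0, 5.2]
ft_force: [-1.6, -0.5, -2.6]
opening: 0.105
```

Emit:
send_rows(deltas=[0, 0, 0.7, 0, 0, 0, 1, 0, 0, 0.7, 0, 0, 0, 1, 0, 0, 0.7, 0, 0, 0, 1, 0, 0, 0, 0, 0, 0, 1, 0, 0, 0, 0, 0, 0, 1])

```text
t: 8.17
tool_pos: [0.4701, 0.1486, 0.2722]
tcp_rot: [180.0, 0.0, 5.2]
ft_force: [-1.9, -0.7, -1.7]
opening: 0.1
```

```bash
python3 - <<'E'
from h import *
print(np.mean([monitor.state()['ft_force'] for _ in range(20)],0))
p,d=read_camera("scene"); cv2.imwrite("pics/s3.png",np.hstack([cv2.resize(q[240:350,330:430],(400,440),interpolation=cv2.INTER_CUBIC) for q in (cv2.imread("pics/scene2.png"),p)]))
E
```

```text
[-1.88051473 -0.71050669 -1.66916173]
```

View pics/s3.png

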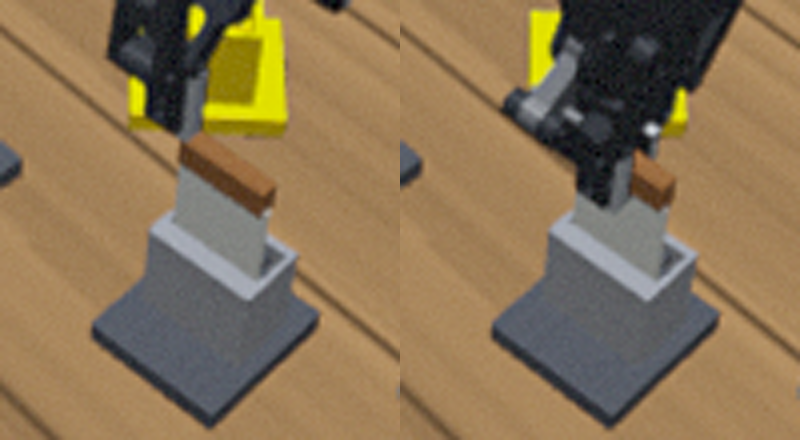

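The base is at the same place in both crops (corner at y≈425) while the bar rose about 4 mm at about 2 N. This is the slack clip, so I draw the card out.

Emit:
send_rows(deltas=[-0.5, 0, 1.5, 0, 0, 0, 1, -0.3, 0, 2, 0, 0, 0, 1, 0, 0, 2.5, 0, 0, 0, 1, 0, 0, 3, 0, 0, 0, 1, 0, 0, 3, 0, 0, 0, 1, 0, 0, 3, 0, 0, 0, 1, 0, 0, 3, 0, 0, 0, 1, 0, 0, 3, 0, 0, 0, 1, 0, 0, 3, 0, 0, 0, 1, 0, 0, 3, 0, 0, 0, 1, 0, 0, 3, 0, 0, 0, 1, 0, 0, 4, 0, 0, 0, 1, 0, 0, 8, 0, 0, 0, 1, 0, 0, 15, 0, 0, 0, 1, 0, 0, 25, 0, 0, 0, 1, 0, 0, 30, 0, 0, 0, 1, 0, 0, 30, 0, 0, 0, 1])

```text
t: 9.63
tool_pos: [0.4689, 0.1485, 0.4154]
tcp_rot: [180.0, 0.1, 5.2]
ft_force: [0.5, 0.0, -0.2]
opening: 0.109
```

```bash
python3 bars.py 4; python3 -c "
import cv2
a=cv2.imread('pics/scene4.png')[120:380,240:520];cv2.imwrite('pics/s4.png',cv2.resize(a,None,fx=2,fy=2))"
```

```text
top bar [316. 267.] 184 0.1182 [506.9  -2.8  10.2  43.8   1.6]
top low [360.7 181.5] 1608 [669.8 -81.  101.3 101.8  45.9] [670.9 -81.7  72.3  73.8  45.9] 0.049
top low [269.2 184.9] 1211 [667.6  88.3  76.8  55.   13.2] [631.9  78.5   5.9  52.3  17.9] 0.039
top low [192.1 188.1] 1197 [659.1 234.7  52.8  81.5  85.2] [646.9 218.3  39.2  89.4  53.8] 0.035
top low [495.8 275.5] 2088 [ 501.6 -334.6  212.2  271.6   87.3] [ 500.4 -333.3  209.5  268.3   87.1] 0.034
top low [144.5 228.4] 267 [579.3 326.7  16.8  70.8   4.3] [579.3 326.7  16.8  70.8   4.3] 0.02
top low [315.4 272.7] 1358 [506.2  -2.7  75.   69.2   1.5] [506.2  -2.7  75.   69.2   1.5] 0.066
top low [242.4 291.2] 658 [471.1 133.7  74.5  35.8   1.5] [471.1 133.7  74.5  35.8   1.5] 0.065
top low [165.5 319.4] 1022 [416.7 271.8  60.2  71.6  54.3] [408.3 260.2  31.7  71.6  54.3] 0.066
top low [288.  350.5] 1587 [360.2  45.   70.4  77.1  46.3] [360.2  45.   70.4  77.1  46.3] 0.067
scene bar [307.6 242.3] 214 0.1171 [507.2  -2.3  12.   46.1   2.5]
scene bar [435.3 384.1] 383 0.1181 [549.9 323.8  12.4  43.4   2.1]
scene low [216.  193.7]
[... 200 characters left out ...]
 275.2] 1632 [507.1  -1.2  77.1  70.7   1.3] [507.1  -1.2  77.1  70.7   1.3] 0.1
scene low [210.3 287.3] 1700 [668.9 -80.3 104.2 102.2  61.1] [668.8 -79.7  74.2  68.7  50.5] 0.05
scene low [381.8 316.3] 1876 [469.3 152.9  77.8  70.1   5.2] [469.3 152.9  77.8  70.1   5.2] 0.067
scene low [456.7 350.4] 2023 [421.5 277.9  78.1  71.4  53.7] [421.5 277.9  78.1  71.4  53.7] 0.067
scene low [268.9 357.3] 1659 [667.7  89.8  75.   55.4  14.2] [676.2 108.3  41.   85.5  67. ] 0.04
scene low [425.4 417.1] 2597 [549.9 324.2  77.3  71.1   4.2] [549.9 324.2  77.3  71.1   4.2] 0.1
scene low [331.7 418.8] 1960 [658.8 235.8  50.7  80.6  84.5] [669.7 251.7  38.5  88.4  55. ] 0.036
9.7333 [0.4705 0.1487 0.4208]
```

View pics/s4.png

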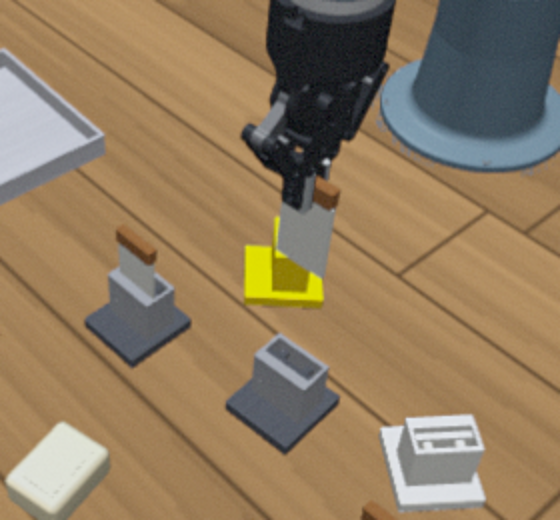

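Card is free, the empty stand still at (469,153). I carry the card over the tray and tilt it there.

Emit:
send_rows(deltas=[-5, -15, 0, 0, 0, -1.3, 1, -8.5, -30, 0, 0, 0, -1.3, 1, -8.5, -38, 0, 0, 0, -1.3, 1, -8.5, -38, 0, 0, 0, -1.3, 1, -8.5, -38, 0, 0, 0, -1.3, 1, -8.5, -38, 0, 0, 0, -1.3, 1, -8.5, -38, 0, 0, 0, 0, 1, -8.5, -38, 0, 0, 0, 0, 1, -8.5, -38, 0, 0, 0, 0, 1, -8.5, -38, 0, 0, 0, 0, 1, -8.5, -38, 0, 0, 0, 0, 1, -8.5, -38, 0, 0, 0, 0, 1, -8.5, -38, 0, 0, 0, 0, 1, -8.5, -38, 0, 0, 0, 0, 1, -5, -25, 0, 0, 0, 0, 1, 0, -12, 0, 0, 0, 0, 1, 0, 0, 0, 0, 0, 0, 1])

```text
t: 11.15
tool_pos: [0.3483, -0.3913, 0.4137]
tcp_rot: [-180.0, 0.0, -2.8]
ft_force: [-0.2, 0.2, -1.1]
opening: 0.106
```

Emit:
send_rows(deltas=[0, 0, 0, -0.14, -3, 0, 1, 0, 0, 0, -0.28, -6, 0, 1, 0, 0, 0, -0.28, -6, 0, 1, 0, 0, 0, -0.28, -6, 0, 1, 0, 0, 0, -0.28, -6, 0, 1, 0, 0, 0, -0.28, -6, 0, 1, 0, 0, 0, -0.28, -6, 0, 1, 0, 0, 0, -0.28, -6, 0, 1, 0, 0, 0, -0.28, -6, 0, 1, 0, 0, 0, -0.28, -6, 0, 1, 0, 0, 0, -0.14, -3, 0, 1, 0, 0, 0, 0, 0, 0, 1, 0, 0, 0, 0, 0, 0, 1])

```text
t: 12.23
tool_pos: [0.3493, -0.3882, 0.4138]
tcp_rot: [180.0, -60.0, -2.5]
ft_force: [-0.4, 0.5, -0.6]
opening: 0.104
```

```bash
python3 - <<'E'
from h import *
s=monitor.state();print(s['tool_pos'],s['tcp_rot'],s['qpos'].round(1),s['ft_force'])
p,d=read_camera("scene"); cv2.imwrite("pics/s5.png",p)
E
```

```text
[ 0.34927001 -0.38823027  0.41378195] [179.97881296 -59.9675818   -2.50492157] [-67.7  -8.2 115.8  64.9  60.2 -94.1] [-0.44505286  0.47867362 -0.60418722]
```

View pics/s5.png

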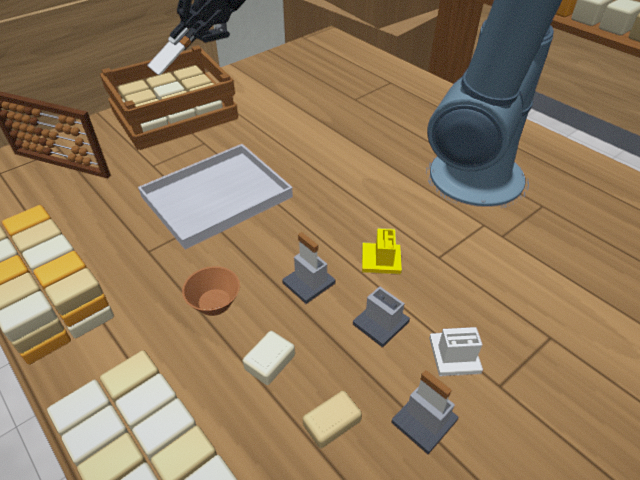

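Tilt of 60° reached, card held pointing along +x. Next I descend into the tray.

Emit:
send_rows(deltas=[3, 0, -15, 0, 0, 0, 1, 4, 0, -30, 0, 0, 0, 1, 4, 0, -35, 0, 0, 0, 1, 4, 0, -35, 0, 0, 0, 1, 4, 0, -35, 0, 0, 0, 1, 4, 0, -35, 0, 0, 0, 1, 4, 0, -30, 0, 0, 0, 1, 4, 0, -20, 0, 0, 0, 1, 2, 0, -15, 0, 0, 0, 1, 0, 0, -10, 0, 0, 0, 1, 0, 0, 0, 0, 0, 0, 1, 0, 0, 0, 0, 0, 0, 1])

```text
t: 13.28
tool_pos: [0.3822, -0.3892, 0.154]
tcp_rot: [180.0, -60.0, -2.6]
ft_force: [0.6, 0.4, -0.3]
opening: 0.108
```

```bash
python3 - <<'E'
from h import *
s=monitor.state();print(s['tool_pos'],s['tcp_rot'],s['qpos'].round(1),s['ft_force'])
p,d=read_camera("scene"); cv2.imwrite("pics/s6.png",cv2.resize(p[60:280,80:320],None,fx=2.5,fy=2.5))
W=cloud("scene",d);P=W[150:240,130:300].reshape(-1,3)
m=(abs(P[:,1]+.39)<.04)&(P[:,0]>.4)&(P[:,0]<.62)&(P[:,2]>.012)
for q in P[m][np.argsort(P[m][:,0])][::-1][:120:6]: print(q.round(4))
E
```

```text
[ 0.38217212 -0.38916453  0.15397618] [179.97533372 -60.0297812   -2.55257413] [ -64.1   21.7  116.7   88.2   49.6 -130. ] [ 0.55268566  0.36520553 -0.34293629]
[ 0.5859 -0.3822  0.0402]
[ 0.5852 -0.3757  0.0383]
[ 0.5839 -0.4124  0.0402]
[ 0.5831 -0.4043  0.0419]
[ 0.5824 -0.3715  0.0394]
[ 0.5818 -0.4019  0.0427]
[ 0.5807 -0.367   0.047 ]
[ 0.5801 -0.3816  0.0459]
[ 0.5795 -0.3787  0.0446]
[ 0.5789 -0.3907  0.0396]
[ 0.578  -0.4089  0.0421]
[ 0.5769 -0.4146  0.0437]
[ 0.5763 -0.3715  0.0445]
[ 0.5757 -0.3989  0.0442]
[ 0.5747 -0.387   0.0453]
[ 0.5739 -0.4065  0.0442]
[ 0.5731 -0.4176  0.0427]
[ 0.5725 -0.3984  0.0484]
[ 0.572  -0.3868  0.0468]
[ 0.571  -0.4052  0.0491]
```

View pics/s6.png

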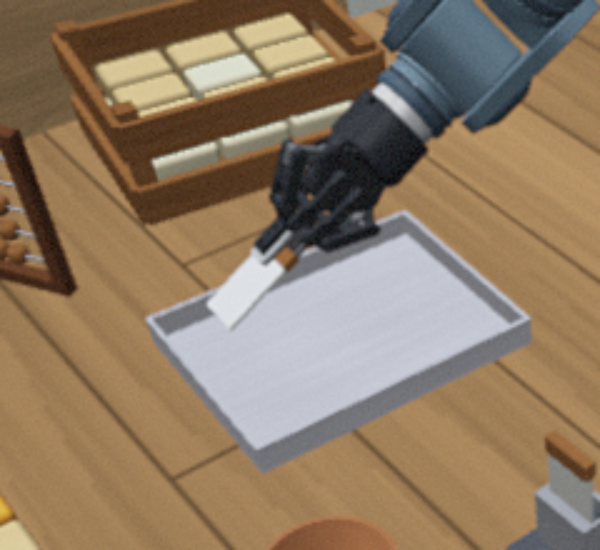

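Emit:
send_rows(deltas=[0, 5, -8, 0, 0, 0, 1, 0, 5, -8, 0, 0, 0, 1, 0, 5, -6, 0, 0, 0, 1, 0, 0, -4, 0, 0, 0, 1, 0, 0, 0, 0, 0, 0, 1, 0, 0, 0, 0, 0, 0, 1])

```text
t: 13.83
tool_pos: [0.3818, -0.3743, 0.1278]
tcp_rot: [179.9, -60.1, -2.6]
ft_force: [-0.8, -0.0, -0.1]
opening: 0.107
```

Emit:
send_rows(deltas=[0, 0, -1, 0, 0, 0, 1, 0, 0, -1, 0, 0, 0, 1, 0, 0, 0, 0, 0, 0, 1])

```text
t: 14.08
tool_pos: [0.3818, -0.3747, 0.1262]
tcp_rot: [179.8, -60.1, -2.5]
ft_force: [0.4, -0.1, -0.5]
opening: 0.106
```

Emit:
send_rows(deltas=[0, 0, -1, 0, 0, 0, 1, 0, 0, -1, 0, 0, 0, 1, 0, 0, 0, 0, 0, 0, 1])

```text
t: 14.33
tool_pos: [0.3818, -0.3744, 0.124]
tcp_rot: [179.9, -60.1, -2.5]
ft_force: [0.3, -0.8, -0.5]
opening: 0.105
```

Emit:
send_rows(deltas=[0, 0, -0.5, 0, 0, 0, 1, 0, 0, 0, 0, 0, 0, 0.85, 0, 0, 0, 0, 0, 0, 0.8, 0, 0, 0, 0, 0, 0, 0.8, 0, 0, 0, 0, 0, 0, 0.8])

```text
t: 14.75
tool_pos: [0.3818, -0.3745, 0.1236]
tcp_rot: [179.9, -60.1, -2.5]
ft_force: [0.0, -0.2, -0.3]
opening: 0.199
```

```bash
python3 - <<'E'
from h import *
s=monitor.state();print(s['tool_pos'],s['tcp_rot'],s['qpos'].round(1),s['ft_force'])
p,d=read_camera("scene"); cv2.imwrite("pics/s7.png",cv2.resize(p[120:260,120:320],None,fx=3,fy=3))
E
```

```text
[ 0.38184908 -0.37447242  0.12364345] [179.86785649 -60.07000863  -2.51892136] [ -63.4   24.8  117.5   92.3   49.2 -135.3] [ 0.01349893 -0.23671169 -0.26486182]
```

View pics/s7.png

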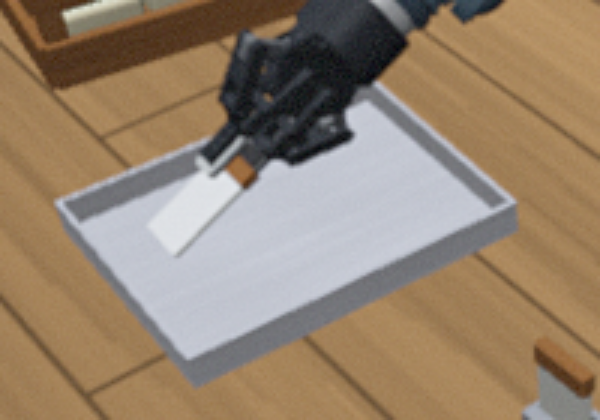

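The card's foot is on the floor, bar resting on the lower finger. I withdraw slowly along the tool axis.

Emit:
send_rows(deltas=[-3.5, 0.2, 2, 0, 0, 0, 0.8, -4.3, 0.2, 2.5, 0, 0, 0, 0.8, -4.3, 0.2, 2.5, 0, 0, 0, 0.8, -4.3, 0.2, 2.5, 0, 0, 0, 0.8, -4.3, 0.2, 2.5, 0, 0, 0, 0.8, -4.3, 0.2, 2.5, 0, 0, 0, 0.8, -4.3, 0.2, 2.5, 0, 0, 0, 0.8, -4.3, 0.2, 2.5, 0, 0, 0, 0.8, -4.3, 0.2, 2.5, 0, 0, 0, 0.8, -4.3, 0.2, 2.5, 0, 0, 0, 0.8, 0, 0, 0, 0, 0, 0, 0.8])

```text
t: 15.72
tool_pos: [0.3391, -0.3726, 0.1485]
tcp_rot: [179.8, -60.1, -2.5]
ft_force: [0.5, -0.3, -0.6]
opening: 0.201
```

```bash
python3 - <<'E'
from h import *
s=monitor.state();print(s['tool_pos'],s['tcp_rot'],s['qpos'].round(1),s['ft_force'])
p,d=read_camera("scene"); cv2.imwrite("pics/s8.png",cv2.resize(p[120:260,120:320],None,fx=3,fy=3))
W=cloud("scene",d);P=W[150:240,130:300].reshape(-1,3)
E
```

```text
[ 0.33906689 -0.37261374  0.14854893] [179.8150843  -60.08005725  -2.51497831] [ -68.2   18.7  122.1   87.3   52.1 -133.3] [ 0.47717941 -0.25072463 -0.64820666]
```

View pics/s8.png

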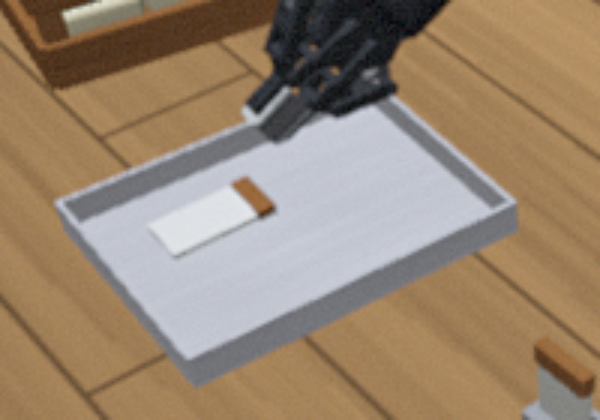

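The card lies flat at crop (210,217). I lift away, bring the tool vertical again, and measure.

Emit:
send_rows(deltas=[-2, 0, 15, 0, 0, 0, 0.7, 0, 0, 30, 0, 0, 0, 0.5, 0, 0, 35, 0, 0, 0, 0.3, 1, 0, 30, 0.13, 3, 0, 0.2, 1, 0, 30, 0.26, 6, 0, 0.2, 1, 0, 30, 0.26, 6, 0, 0.2, 1, 0, 30, 0.26, 6, 0, 0.2, 1, 0, 30, 0.26, 6, 0, 0.2, 1, 0, 25, 0.26, 6, 0, 0.2, 1, 0, 10, 0.26, 6, 0, 0.2, 1, 0, 5, 0.26, 6, 0, 0.2, 1, 0, 0, 0.26, 6, 0, 0.2, 1, 0, 0, 0.26, 6, 0, 0.2, 1, 0, 0, 0.13, 3, 0, 0.2, 0, 0, 0, 0, 0, 0, 0.2])

```text
t: 17.02
tool_pos: [0.3492, -0.3723, 0.4178]
tcp_rot: [179.9, 0.1, -2.4]
ft_force: [-0.5, -0.3, -0.8]
opening: 0.8
```

```bash
python3 - <<'E'
from h import *
s=monitor.state();print(s['tool_pos'],s['tcp_rot'],s['qpos'].round(1),s['ft_force'])
for n in("top","scene"):
    p,d=read_camera(n); cv2.imwrite(f"pics/{n}9.png",p); W=cloud(n,d);h=W[...,2]
    R=(abs(W[...,0]-.469)<.06)&(abs(W[...,1]-.152)<.06)
    m=R&(h>.05); print(n,'housing',rect(W[m]),'base',rect(W[R&(h>.01)&(h<.02)]),'top>.058',rect(W[m&(h>.058)]))
    m=(abs(W[...,0]-.5)<.115)&(abs(W[...,1]+.334)<.09)&(h>.0065+.0)&(h<.05)
    hsv=cv2.cvtColor(p,cv2.COLOR_BGR2HSV); T=(abs(W[...,0]-.5)<.11)&(abs(W[...,1]+.334)<.09)
    b=T&(hsv[...,1]>100)&(hsv[...,0]<20)
    print('card',m.sum(),rect(W[m]),'bar',b.sum(),W[b].mean(0),rect(W[b]))
E
```

```text
[ 0.3491582  -0.37226725  0.41783564] [ 1.79876192e+02  6.35943037e-02 -2.44014138e+00] [-5.960e+01 -5.700e+00  1.087e+02 -1.000e-01  7.690e+01 -5.710e+01] [-0.47706748 -0.27433207 -0.84687447]
top housing [463.7 152.   34.1  55.    4.7] base [469.1 152.2  75.6  70.4   4.9] top>.058 [463.8 151.6  34.   55.    3.3]
card 1498 [ 4.996e+02 -3.340e+02  2.282e+02  1.786e+02  3.000e-01] bar 219 [ 0.47815092 -0.37248491  0.10367337] [ 452.1 -362.2   60.3  125.6   84.3]
scene housing [464.2 152.1  36.9  56.3   4.8] base [468.5 152.7  78.6  70.7   4.7] top>.058 [464.3 151.6  37.   55.5   5.8]
card 1500 [ 5.000e+02 -3.380e+02  2.298e+02  1.712e+02  1.000e-01] bar 76 [ 0.49817732 -0.37365705  0.04242183] [ 455.4 -376.7  118.8   41.4    4.1]
```

View pics/top9.png

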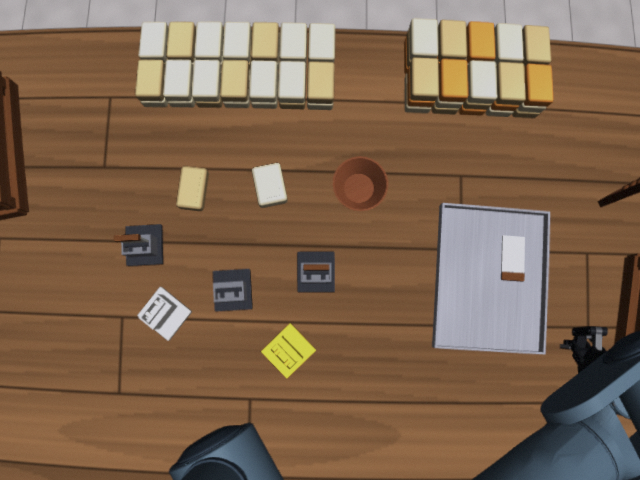

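Card flat at (513,258) in the top view; housing centre (464.3,152), yaw 5°. I move over to take the empty stand by its side plates.

Emit:
send_rows(deltas=[5.8, 26.2, 0, 0, 0, -4.13, 0, 5.8, 26.2, 0, 0, 0, -4.13, 0, 5.8, 26.2, 0, 0, 0, -4.13, 0, 5.8, 26.2, 0, 0, 0, -4.13, 0, 5.8, 26.2, 0, 0, 0, -4.13, 0, 5.8, 26.2, 0, 0, 0, -4.13, 0, 5.8, 26.2, 0, 0, 0, -4.13, 0, 5.8, 26.2, 0, 0, 0, -4.13, 0, 5.8, 26.2, 0, 0, 0, -4.13, 0, 5.8, 26.2, 0, 0, 0, -4.13, 0, 5.8, 26.2, 0, 0, 0, -4.13, 0, 5.8, 26.2, 0, 0, 0, -4.13, 0, 5.8, 26.2, 0, 0, 0, -4.13, 0, 5.8, 26.2, 0, 0, 0, -4.13, 0, 5.8, 26.2, 0, 0, 0, -4.13, 0, 5.8, 26.2, 0, 0, 0, -4.13, 0, 5.8, 26.2, 0, 0, 0, -4.13, 0, 5.8, 26.2, 0, 0, 0, -4.13, 0, 5.8, 26.2, 0, 0, 0, -4.13, 0, 5.5, 26.2, 0, 0, 0, -4.13, 0])

```text
t: 18.78
tool_pos: [0.4643, 0.1528, 0.418]
tcp_rot: [179.9, 0.1, -85.3]
ft_force: [0.1, -0.4, 0.6]
opening: 0.997
```

Emit:
send_rows(deltas=[0, 0, -15, 0, 0, 0, 0, 0, 0, -30, 0, 0, 0, 0, 0, 0, -30, 0, 0, 0, 0, 0, 0, -30, 0, 0, 0, 0, 0, 0, -15, 0, 0, 0, 0, 0, 0, 0, 0, 0, 0, 0])

```text
t: 19.28
tool_pos: [0.4625, 0.1512, 0.2939]
tcp_rot: [179.4, 0.1, -85.1]
ft_force: [0.3, -0.7, -0.7]
opening: 0.998
```

Emit:
send_rows(deltas=[1.5, 0.8, -25, 0, 0, 0, 0, 0, 0, -25, 0, 0, 0, 0, 0, 0, -25, 0, 0, 0, 0, 0, 0, -14, 0, 0, 0, 0, 0, 0, -6, 0, 0, 0, 0, 0, 0, 0, 0, 0, 0, 0.1, 0, 0, 0, 0, 0, 0, 0.2, 0, 0, 0, 0, 0, 0, 0.25, 0, 0, 0, 0, 0, 0, 0.3])

```text
t: 20.03
tool_pos: [0.4666, 0.1524, 0.2047]
tcp_rot: [-180.0, -0.0, -85.1]
ft_force: [0.2, 0.1, -0.2]
opening: 0.705
```

```bash
python3 - <<'E'
from h import *
s=monitor.state();print(s['tool_pos'],s['tcp_rot'],s['ft_force'])
p,d=read_camera("scene"); cv2.imwrite("pics/s10.png",cv2.resize(p[190:390,280:520],None,fx=3,fy=3))
E
```

```text
[0.46661021 0.15242211 0.2046905 ] [-1.79981504e+02 -1.53460696e-03 -8.51068724e+01] [ 0.19043645  0.11011427 -0.153103  ]
```

View pics/s10.png

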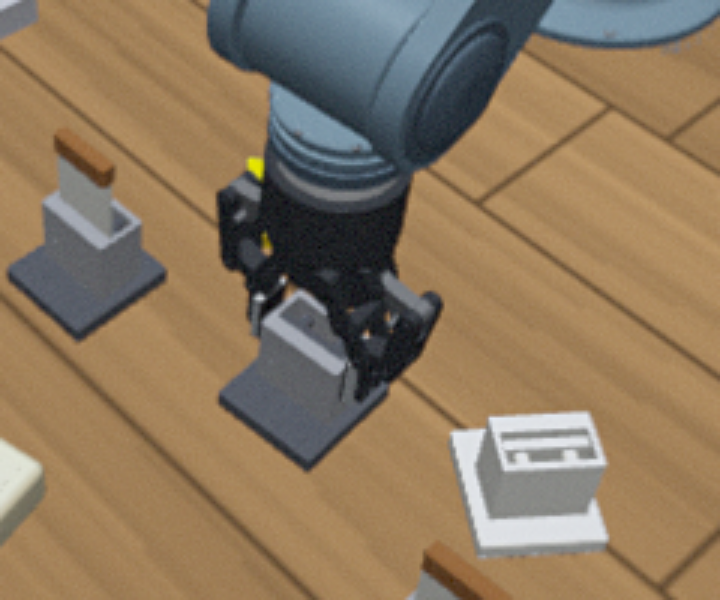

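Pads straddle the housing, crop (260,310) and (350,380). A little lower, then grip.

Emit:
send_rows(deltas=[-1.5, 0, -5, 0, 0, 0, 0.3, 0, 0, -2, 0, 0, 0, 0.3, 0, 0, 0, 0, 0, 0, 0.33, 0, 0, 0, 0, 0, 0, 0.36, 0, 0, 0, 0, 0, 0, 0.4, 0, 0, 0, 0, 0, 0, 0.6, 0, 0, 0, 0, 0, 0, 0.8, 0, 0, 0, 0, 0, 0, 1, 0, 0, 0, 0, 0, 0, 1, 0, 0, 0, 0, 0, 0, 1])

```text
t: 20.92
tool_pos: [0.4643, 0.1524, 0.1961]
tcp_rot: [179.8, 0.0, -85.1]
ft_force: [0.1, 0.5, 0.8]
opening: 0.626
```

Emit:
send_rows(deltas=[0, 0, 1, 0, 0, 0, 1, 0, 0, 2, 0, 0, 0, 1, 0, 0, 3, 0, 0, 0, 1, 0, 0, 5, 0, 0, 0, 1, 0, 0, 10, 0, 0, 0, 1, 0, 0, 0, 0, 0, 0, 1, 0, 0, 0, 0, 0, 0, 1])

```text
t: 21.5
tool_pos: [0.4648, 0.1524, 0.2182]
tcp_rot: [180.0, -0.0, -85.1]
ft_force: [-0.2, -0.4, -4.2]
opening: 0.624
```

```bash
python3 - <<'E'
from h import *
s=monitor.state();print(s['tool_pos'],s['tcp_rot'],s['ft_force'])
p,d=read_camera("scene"); cv2.imwrite("pics/s11.png",cv2.resize(p[190:390,280:520],None,fx=3,fy=3))
E
```

```text
[0.46479731 0.15238273 0.21819687] [ 1.79975091e+02 -1.05591168e-02 -8.51027266e+01] [-0.18116568 -0.41202481 -4.18563581]
```

View pics/s11.png

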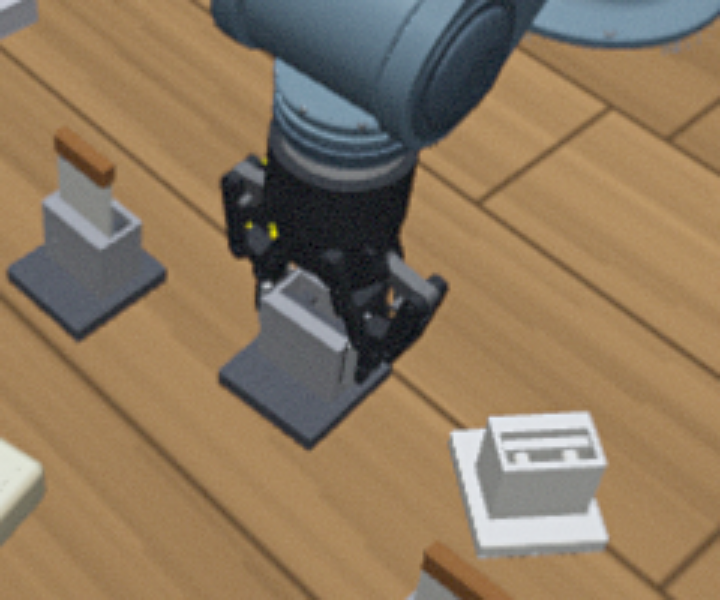

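Stand gripped (opening 0.62, about 53 mm), level, load about 4.3 N. I carry it to the free end of the tray.

Emit:
send_rows(deltas=[0, 0, 15, 0, 0, 0, 1, 0, 0, 25, 0, 0, 0, 1, 0, 0, 30, 0, 0, 0, 1, 0, 0, 30, 0, 0, 0, 1, 0, 0, 30, 0, 0, 0, 1, 0, 0, 20, 0, 0, 0, 1, 0, 0, 5, 0, 0, 0, 1, 0, 0, 0, 0, 0, 0, 1])

```text
t: 22.22
tool_pos: [0.4646, 0.1524, 0.3734]
tcp_rot: [-180.0, -0.0, -85.1]
ft_force: [-0.6, -0.1, -5.0]
opening: 0.623
```

Emit:
send_rows(deltas=[-1, -10, 0, 0, 0, 0, 1, -2, -20, 0, 0, 0, 0, 1, -2, -28, 0, 0, 0, -0.6, 1, -2, -28, 0, 0, 0, -0.6, 1, -2, -28, 0, 0, 0, -0.6, 1, -2, -28, 0, 0, 0, -0.6, 1, -2, -28, 0, 0, 0, -0.6, 1, -2, -28, 0, 0, 0, -0.6, 1, -2, -28, 0, 0, 0, -0.6, 1, -2, -28, 0, 0, 0, -0.6, 1, -2, -28, 0, 0, 0, -0.6, 1, -2, -28, 0, 0, 0, -0.6, 1, -2, -28, 0, 0, 0, -0.6, 1, -2, -28, 0, 0, 0, -0.6, 1, -2, -28, 0, 0, 0, -0.5, 1, -2, -26, 0, 0, 0, 0, 1, -2, -15, 0, 0, 0, 0, 1, -1, -5, 0, 0, 0, 0, 1, 0, 0, 0, 0, 0, 0, 1, 0, 0, 0, 0, 0, 0, 1])

```text
t: 23.88
tool_pos: [0.43, -0.2869, 0.3709]
tcp_rot: [179.7, 0.1, -92.8]
ft_force: [-0.2, -1.0, -4.5]
opening: 0.624
```

```bash
python3 - <<'E'
from h import *
s=monitor.state();print(s['tool_pos'],s['tcp_rot'],s['ft_force'],s['opening'])
p,d=read_camera("scene"); cv2.imwrite("pics/s12.png",cv2.resize(p[60:280,80:350],None,fx=2.7,fy=2.7))
c=np.array([[.5,-.375,.01]]);print(proj("top",c))
E
```

```text
[ 0.43004106 -0.2869462   0.37085944] [ 1.79738308e+02  1.20788889e-01 -9.27989208e+01] [-0.22983236 -0.9617189  -4.48719871] 0.6244511404190077
[[511.76642648 279.71227359]]
```

View pics/s12.png

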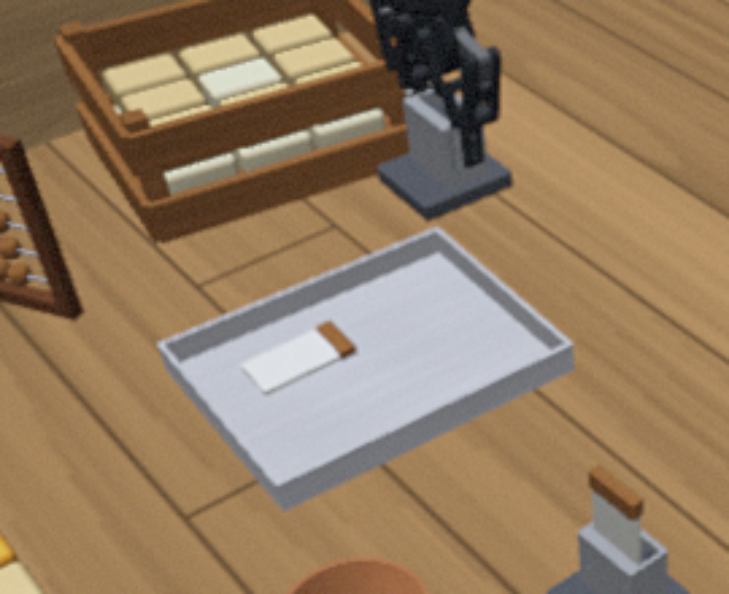

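Emit:
send_rows(deltas=[0, 0, -10, 0, 0, 0, 1, 0, 0, -25, 0, 0, 0, 1, 0, 0, -30, 0, 0, 0, 1, 0, 0, -30, 0, 0, 0, 1, 0, 0, -30, 0, 0, 0, 1, 0, 0, -20, 0, 0, 0, 1, 0, 0, -12, 0, 0, 0, 1, 0, 0, -5, 0, 0, 0, 1, 0, 0, 0, 0, 0, 0, 1, 0, 0, 0, 0, 0, 0, 1])

```text
t: 24.77
tool_pos: [0.4309, -0.2878, 0.2111]
tcp_rot: [179.9, -0.1, -92.8]
ft_force: [-0.2, -0.5, -4.1]
opening: 0.626
```

Emit:
send_rows(deltas=[0, 0, -1, 0, 0, 0, 1, 0, 0, -1, 0, 0, 0, 1, 0, 0, -1, 0, 0, 0, 1, 0, 0, 0, 0, 0, 0, 1])

```text
t: 25.1
tool_pos: [0.4304, -0.2878, 0.2075]
tcp_rot: [179.9, -0.0, -92.8]
ft_force: [-1.5, -0.1, -3.8]
opening: 0.621
```

Emit:
send_rows(deltas=[0, 0, -1, 0, 0, 0, 1, 0, 0, -1, 0, 0, 0, 1, 0, 0, -1, 0, 0, 0, 1, 0, 0, -1, 0, 0, 0, 1, 0, 0, 0, 0, 0, 0, 1])

```text
t: 25.52
tool_pos: [0.4302, -0.2876, 0.2028]
tcp_rot: [179.8, 0.0, -92.8]
ft_force: [-0.5, 0.2, -3.9]
opening: 0.626
```

Emit:
send_rows(deltas=[0, 0, -0.7, 0, 0, 0, 1, 0, 0, -0.7, 0, 0, 0, 1, 0, 0, 0, 0, 0, 0, 1])

```text
t: 25.77
tool_pos: [0.4303, -0.2876, 0.2015]
tcp_rot: [179.8, 0.0, -92.8]
ft_force: [0.1, -0.9, -5.3]
opening: 0.626
```

Emit:
send_rows(deltas=[0, 0, -0.7, 0, 0, 0, 1, 0, 0, 0, 0, 0, 0, 1, 0, 0, 0, 0, 0, 0, 1])

```text
t: 26.02
tool_pos: [0.4303, -0.2876, 0.2009]
tcp_rot: [179.8, -0.0, -92.8]
ft_force: [0.7, 0.5, -3.7]
opening: 0.62
```

Emit:
send_rows(deltas=[0, 0, -0.6, 0, 0, 0, 1, 0, 0, -0.4, 0, 0, 0, 1, 0, 0, 0, 0, 0, 0, 1, 0, 0, 0, 0, 0, 0, 1])

```text
t: 26.35
tool_pos: [0.4304, -0.2877, 0.2001]
tcp_rot: [179.8, -0.0, -92.8]
ft_force: [-0.7, 0.2, -3.7]
opening: 0.624
```

Emit:
send_rows(deltas=[0, 0, -0.5, 0, 0, 0, 1, 0, 0, 0, 0, 0, 0, 1, 0, 0, 0, 0, 0, 0, 1])

```text
t: 26.6
tool_pos: [0.4304, -0.2877, 0.2001]
tcp_rot: [179.8, -0.0, -92.8]
ft_force: [-2.5, 2.6, 5.8]
opening: 0.623
```

Contact: Fz is now +5.8 N at z 0.200. I release and withdraw.

Emit:
send_rows(deltas=[0, 0, 0.3, 0, 0, 0, 1, 0, 0, 0, 0, 0, 0, 0.35, 0, 0, 0, 0, 0, 0, 0.3, 0, 0, 0, 0, 0, 0, 0.2, 0, 0, 0, 0, 0, 0, 0.1, 0, 0, 0, 0, 0, 0, 0.05, 0, 0, 0, 0, 0, 0, 0, 0, 0, 10, 0, 0, 0, 0, 0, 0, 25, 0, 0, 0, 0, 0, 0, 35, 0, 0, 0, 0, 0, 0, 40, 0, 0, 0, 0, -10, 10, 40, 0, 0, 0, 0, -20, 10, 40, 0, 0, 0, 0, -20, 10, 30, 0, 0, 0, 0, 0, 0, 0, 0, 0, 0, 0])

```text
t: 27.85
tool_pos: [0.3814, -0.2581, 0.4239]
tcp_rot: [-179.6, -0.6, -92.8]
ft_force: [0.6, -0.6, 0.5]
opening: 1.001
```

```bash
python3 bars.py 13; python3 -c "
import cv2
a=cv2.imread('pics/scene13.png')
cv2.imwrite('pics/s13.png',cv2.resize(a[100:260,100:320],None,fx=3,fy=3))"
```

```text
top bar [126.4 237.7] 189 0.1171 [549.4 324.4  10.6  44.5   4. ]
top bar [316. 267.] 185 0.1181 [506.9  -2.8  10.5  43.8   2. ]
top low [360.7 181.5] 1606 [669.4 -80.7 101.5 100.6  45. ] [669.9 -80.9  72.5  74.2  13. ] 0.049
top low [269.1 184.8] 1207 [667.5  88.4  77.1  55.2  13.6] [632.   78.6   4.6  52.2  17. ] 0.04
top low [192.1 188.1] 1197 [659.4 234.4  52.4  82.   85. ] [651.4 220.8  42.4  88.6  61.8] 0.034
top low [485.5 253.5] 1549 [ 501.8 -334.5  211.7  271.8   87.2] [ 501.1 -333.5  209.9  268.2   87.5] 0.034
top low [143.3 245.6] 1406 [549.2 324.   77.3  70.3   4.7] [549.2 324.   77.3  70.3   4.7] 0.094
top low [512.6 261.9] 707 [ 541.2 -377.2   46.2   84.    88.6] [ 541.2 -377.2   46.2   84.    88.6] 0.019
top low [315.4 272.6] 1363 [506.2  -2.6  75.   69.2   1.3] [506.2  -2.6  75.   69.2   1.3] 0.067
top low [163.7 313.4] 1536 [422.  278.4  77.2  71.3  53.7] [422.  278.4  77.2  71.3  53.7] 0.067
top low [468.4 313.2] 1606 [ 435.  -288.5   71.2   78.3   86.9] [ 435.  -288.5   71.2   78.3   86.9] 0.07
top low [288.1 350.6] 1577 [360.3  44.9  70.3  76.8  46.2] [360.3  44.9 
[... 392 characters left out ...]
53.1] 1371 [360.1  45.6  73.1  76.1  44.7] [360.1  45.6  73.1  76.1  44.7] 0.067
scene low [308.4 275.2] 1618 [507.3  -1.7  76.9  71.4   2. ] [507.3  -1.7  76.9  71.4   2. ] 0.1
scene low [210.2 287.1] 1677 [669.1 -79.6 103.7 102.6  13.8] [668.2 -79.7  74.6  68.8  86.9] 0.05
scene low [456.7 350.5] 2031 [422.1 278.8  77.2  71.6  53.2] [422.1 278.8  77.2  71.6  53.2] 0.067
scene low [269.  357.2] 1662 [667.3  90.1  74.6  55.5  12.9] [676.6 108.5  41.   85.3  66.3] 0.04
scene low [425.4 417.1] 2599 [549.  324.1  78.4  71.2   4.4] [549.  324.1  78.4  71.2   4.4] 0.1
scene low [331.7 418.7] 1962 [658.1 235.4  51.   81.7  85.3] [670.  251.7  39.8  88.3  54.1] 0.036
27.95 [ 0.382  -0.2585  0.4179]
```

View pics/s13.png

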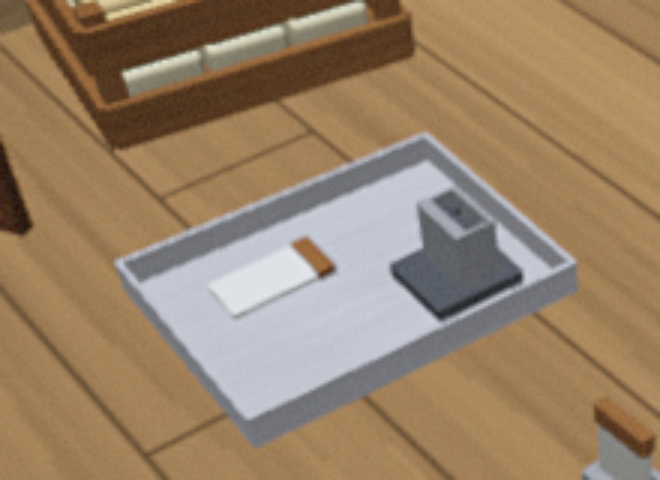

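View pics/top13.png

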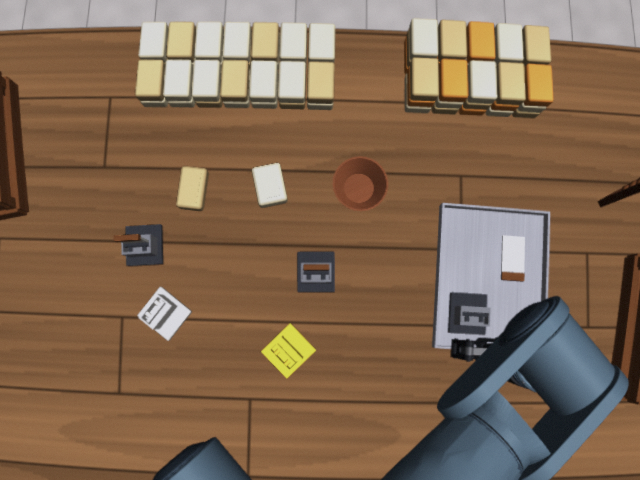

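View pics/scene13.png

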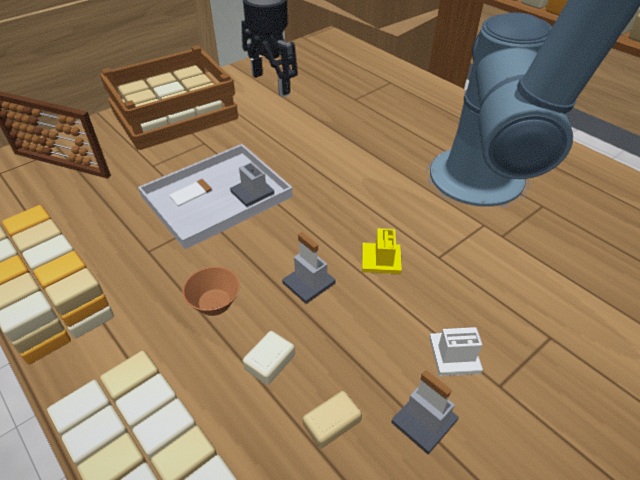

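The card lies flat at (541,-377) and the empty stand is upright in the tray at (435,-288). The sound stands, soaps and bowl are where they were at the start, and the robot is clear. Handing in.

```bash
python3 -c "
from cell import ticket,monitor
print(ticket.close_job(),monitor.state()['t'])"
```

```text
the job is handed in; nothing more can be done
the job is handed in; nothing more can be done
```

The slack clip was on the middle stand, at about (0.469, 0.152) m. Its card now lies flat in the tray and the empty stand is upright beside it. I handed the job in at about 28 s of robot time.

- **Finding the slack clip:** The first stand, at about (0.507, -0.003) m, rose with its card at about 5.5 N, so it is sound and I set it back down. On the middle stand the card slid up at about 2 N and the stand stayed put. I did not pull the third card; I took that clip as sound because only one is slack.
- **Card:** I drew it out, tilted it 60° over the tray, rested its foot on the floor and let it down off the finger. The last pictures show it flat at about (0.541, -0.377) m.
- **Empty stand:** I carried it level and released it only after it touched the tray floor, at about 6 N. It stands at about (0.435, -0.288) m, clear of the card and the walls.
- **Last checks:** Both sound stands measured within 1 mm of where they started. Their bar tops are still about 118 mm above the counter, so the cards are fully down. The soaps and bowl are unchanged to within the measuring noise of about 1 mm. No check failed or disagreed.

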